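# Set the height stop of the stamping jig

## Task

Set the height stop of the batik stamping jig: slide the setting block flat along the jig's channel, under the screw's foot, until its nose rests against the wooden back stop. Then, with the driver and not with your fingers, turn the slotted stop screw clockwise until its foot just drags on the block: lightly nipped, not loose and not jammed. Leave the block nipped there, stand the driver back upright in its stand, and leave the pan, stamp and jar where they are.

Things in the scene. Friction and masses are not known exactly. Their poses are not given: they have to be found in the camera images.
- bed: The jig's fixed aluminium bed plate, 215 x 110 x 12 mm, on the table. Origin on the table under the screw axis; +x along the channel towards its closed end, z up. Plate spans x -135 to +80 mm. Two wooden rails, 10 mm above the plate, 37 mm apart inside, run from x -40 to +40 mm, with splayed lead-ins to x -67 mm (60 mm apart at the mouth).
- channel_end (a point): Foot of the wooden back stop (18 mm high) that closes the channel: centre of its face, at bed x +30, y 0, on top of the plate (12 mm above the table); axes as the bed's.
- screw: Brass captive stop screw, upright in a grey arm (48 to 66 mm above the table, 36 mm wide, reaching 16 mm before the screw axis) over the channel. Origin on its axis at table level, z up, x along the slot. Its head, 30 mm across, top at 92 mm, only turns; the slot is 6 mm wide, 21 long, 8 deep, ends closed. Clockwise from above runs the foot down 20 mm per turn. Free, it turns with about 0.045 N m; left, it stays put.
- foot_axis (a point): Point on the bed plate below the middle of the screw's foot, a steel disc 26 mm across below the arm that turns with the screw. Foot height differs: 1.2 to 4.2 mm is free over the block at first. The foot is sprung: from contact, each 0.1 rad adds about 3 N of nip and 0.024 N m of turning torque. Lightly nipped means 2 to 11 N. Axes as the bed's.
- screw_slot (a point): Centre of the slot's floor, 84 mm above the screw's origin; axes as the screw's: x along the slot.
- block: Steel setting block, loose, about 0.28 kg: tongue 120 x 32 x 22 mm high with an upright fin 26 (along x) x 14 (across) x 40 mm near its tail, fin top 62 mm above the underside. Origin on the underside below the fin's centre; +x to the nose, 100 mm ahead; tail 20 mm behind. Home, its origin is at bed x -70 mm.
- block_nose (a point): Middle of the tongue's front lower edge, 100 mm ahead of the block's origin; axes as the block's.
- driver: Slotted driver standing upright in its stand: square wooden handle 28 x 28 mm from 40 to 100 mm above the origin, below it a steel shank 12 mm across and a flat blade 18 mm wide along x and 3.2 mm thick along y (the last 3 mm 16 x 2 mm). Origin at the middle of the blade's tip; z up along the handle. Mass 0.12 kg.
- driver_tip (a point): The middle of the blade's tip: the driver's origin, same axes.
- stand: Fixed dark wooden stand 70 x 70 x 44 mm high, with a round hole 26 mm across in the middle of its top. Origin under its centre on the table. Stood in it, the driver's handle rests on the top and its tip is 4 mm above the table.
- wax_pan: Bystander: dark round pan, 120 mm across, 55 mm high, origin under its centre.
- stamp: Bystander: copper stamp 80 x 80 mm with a wooden bar handle, 75 mm high, origin under its centre.
- dye_jar: Bystander: amber glass jar, 64 mm across, 85 mm high, origin under its centre.
Things that resemble listed ones, but are neither listed nor needed, are in the scene too. There is more than one size of the block; the one meant has the size given above. Of the things that look like the driver, the smaller one is meant.

How it is judged:
By the outcome, as a careful person would: the job done as asked, in the order asked, and still so for the second after the job is handed in, with the robot touching nothing.
It also fails if it takes over 72 s, if anything falls off the work surface, if the arm or the gripper's body presses on something with over 40 N, if the wrist force passes 120 N, or if a joint passes its speed limit or range.

## Robot

A 6-joint arm with a two-finger parallel gripper is mounted at the origin on the work surface. World frame = base frame: x ahead of the robot, y to its left, z up, the work surface at z = 0. Lengths are in m, angles in rad, forces in N, time in s.
With the tool pointing down it reaches from about 0.275 to 0.75 m from the base axis. Payload 10.2 kg.
Tool frame: the origin (TCP) lies at the very end of the fingers, on their centre line; the grasp point (between the pads) lies 19 mm behind it; y points along the fingers, z is the direction in which the jaws open and shut, and the axes are right-handed (so a half turn about y gives the same grasp; the last joint's range is limited). The gripper opens to 85 mm and grips with 20 to 120 N. Pads are 22 mm wide; open, the fingers measure 114 mm over their backs; the gripper's body (76 mm by 85 mm) begins 54 mm behind the grasp point. The pads swing forward as they close: fully open they stand 13 mm farther back than shut.
Start: joints at [-1.487, 0.313, 1.498, -0, 1.331, -0.223], TCP at [0.159, -0.5, 0.201] pointing down, gripper open.
Joint ranges: [-2.94, 2.94], [-0.97, 2.17], [0.19, 2.56], [-1.23, 4.37], [0.02, 3.11], [-2.88, 2.88]. Speed limits (rad/s): [2.39, 2.39, 3.01, 3.14, 3.14, 3.14].

## Interface

Orientations are given as a unit quaternion [w, x, y, z].
In Python, from workcell import * gives the robot as it stands.
- The arm moves only by the tool arm_command, never from a script. Its argument "commands" is a list of rows, each an object with "translation": the shift along the tool's x, y, z in m, a list of three; "spin": the turn about the tool's y in rad; "fingers": the finger opening in m, from 0 to 0.0854. In form: [{"translation": [tx, ty, tz], "spin": spin, "fingers": fingers}, ...]. A call has 1 to 5 rows; each row is the pose to reach, as a shift and turn from the pose commanded when the call began, along the tool's axes at that moment; what a row does not reach only later rows make up. A row lasts 1/8 s, in which the tool goes at most 62.5 mm and 10.7 degrees, less where a joint would pass 70% of its speed; a pose out of reach is approached as far as the arm can. A call with a gripper value outside its range is refused whole. The fingers move at their own pace and stop on an object; "grip_force" is the grip in N (left out, the last holds). Time passes only in rows, so rows that repeat a pose let the fingers close. It gives the time, the measured TCP pose, the force and the opening at its end, in the units of the state.
- sense(): the state, without advancing time (a new reading comes with each control period).
- capture(name): name is "side" or "top"; returns a dict with "color" (384x512x3 uint8, blue, green, red), "fx", "fy", "cx", "cy" (pixels), "pose" (4x4, takes a point from camera to world coordinates). Camera axes: x right, y down, z forward; pixel columns grow to the right and rows downward; lengths in m; the calibration is good to about 2 mm. A picture is of the moment at which its call begins. There is no depth.
- job_done(): hands the job in, once; it reports no verdict.
The state is a dict: "clock": time; "joint_pos": joint angles; "qd": joint speeds; "joint_torque": joint torques, N m; "tcp_pos": TCP position; "tool_rot": TCP orientation; "contact_force": force on the tool from outside, world axes, zero at the start; "moment": the same for the moment, N m; "width": finger opening in m.
Only numpy, scipy, OpenCV 4.12 (cv2) and the standard library are available. Lean on these libraries where they do the work, as an engineer would, in place of code of your own. Each camera call takes 0.05 s, during which the arm holds its last target. There are 200 camera calls.

## Working session

There is one attempt and no reset: what is moved stays moved. The work goes in short steps, Python scripts to look and compute and a tool call to move; the robot and the scene stay as the last step left them, time stands still between calls to the robot, and variables do not carry over. Pictures are saved under pics/ and viewed, about 8 in all and at most 12, crops included, and the job is handed in when it is done.

Besides the shell and the picture viewer there is one more tool, called after "Request:" by a JSON object that holds its "method" and its "body". arm_command: Moves the arm, as the interface text tells. Its arguments: {"type":"object","properties":{"commands":{"type":"array","items":{"type":"object","properties":{"translation":{"type":"array","items":{"type":"number"}},"spin":{"type":"number"},"fingers":{"type":"number"}}}},"grip_force":{"type":"number"}},"required":["commands"]}

```bash
ls; mkdir -p pics; python3 - <<'E'
from workcell import *
import cv2,numpy as np
s=sense();print({k:np.round(v,3).tolist() for k,v in s.items()})
for n in("top","side"):
    c=capture(n);cv2.imwrite(f"pics/{n}0.png",cv2.resize(c["color"],(800,600),interpolation=cv2.INTER_CUBIC))
    print(n,c["fx"],c["fy"],c["cx"],c["cy"],np.round(c["pose"],4).tolist())
E
```

```text
pics
{'clock': 0.0, 'joint_pos': [-1.487, 0.313, 1.498, -0.0, 1.331, -0.223], 'qd': [0.001, -0.0, -0.001, -0.0, 0.001, -0.0], 'joint_torque': [0.001, -41.227, -25.975, -0.0, 0.004, -0.0], 'tcp_pos': [0.158, -0.5, 0.201], 'tool_rot': [0.108, -0.108, 0.699, -0.698], 'contact_force': [-0.112, 0.507, -0.387], 'moment': [0.064, 0.006, 0.023], 'width': 0.086}
top 483.81870681600657 483.81870681600657 260.17817146520025 197.32615391119833 [[-0.0012, -0.9846, 0.1749, 0.3228], [-1.0, 0.0008, -0.0023, 0.005], [0.0021, -0.1749, -0.9846, 1.5381], [0.0, 0.0, 0.0, 1.0]]
side 409.5353724610748 409.5353724610748 251.67989412356656 189.2114588321695 [[0.9996, -0.0011, 0.0285, 0.532], [-0.025, -0.5164, 0.856, -0.9898], [0.0138, -0.8563, -0.5162, 0.6782], [0.0, 0.0, 0.0, 1.0]]
```

View pics/top0.png

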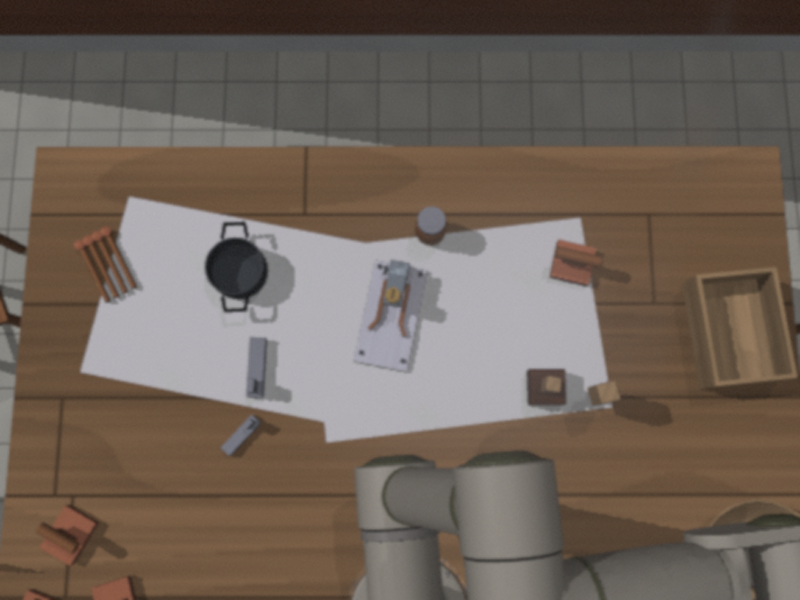

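View pics/side0.png

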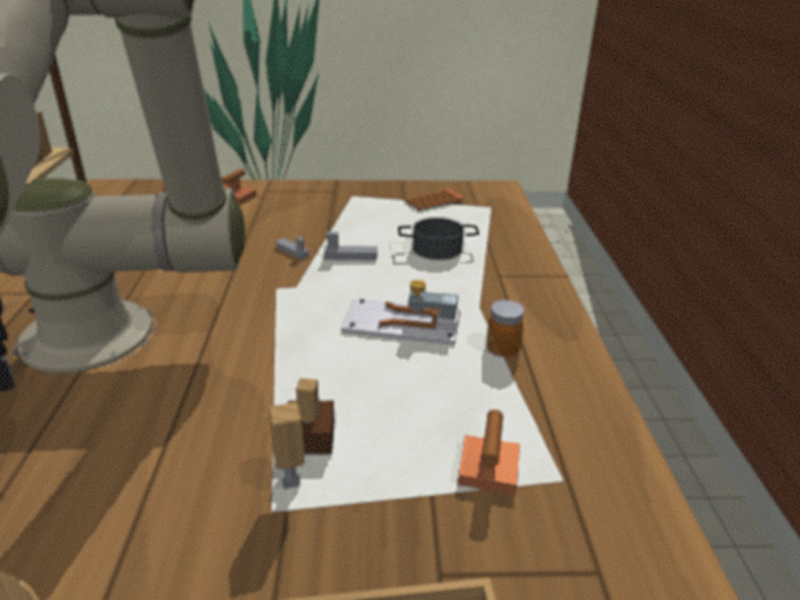

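The top view shows the bed at about (390,315), two block-like parts at (257,367) and (242,435), the driver in its stand at (547,387), and a bigger driver look-alike at (605,393). Next I'll take enlarged crops.

```bash
cat > h.py <<'E'
from workcell import *
import cv2,numpy as np
from scipy.spatial.transform import Rotation as R
def ray(c,u,v):
    P=np.array(c["pose"]);d=P[:3,:3]@np.array([(u-c["cx"])/c["fx"],(v-c["cy"])/c["fy"],1]);return P[:3,3],d
def at(c,u,v,z):
    o,d=ray(c,u,v);return o+d*(z-o[2])/d[2]
def proj(c,p):
    P=np.array(c["pose"]);q=P[:3,:3].T@(np.array(p)-P[:3,3]);return np.array([c["cx"]+c["fx"]*q[0]/q[2],c["cy"]+c["fy"]*q[1]/q[2]])
def crop(img,u0,v0,w,h,k): return cv2.resize(img[v0:v0+h,u0:u0+w],None,fx=k,fy=k,interpolation=cv2.INTER_CUBIC)
def tool(p,yaw=None):
    """shift from current tcp to world p, in tool axes"""
    s=sense();q=s["tool_rot"];r=R.from_quat([q[1],q[2],q[3],q[0]]);return r.inv().apply(np.array(p)-s["tcp_pos"]),r.as_matrix()
E
python3 - <<'E'
from h import *
c=capture("top");i=c["color"]
a=crop(i,130,200,60,100,6)  # blocks
b=crop(i,220,160,60,85,6) # bed 
d=crop(i,330,225,70,45,6)
H=600;W=800
o=np.zeros((H,W,3),np.uint8);o[:600,:360]=a;o[:510,370:730]=b
cv2.imwrite("pics/c1.png",o)
s=capture("side");j=s["color"]
e=crop(j,165,235,60,85,5)
f=np.zeros((600,800,3),np.uint8);f[:270,:420]=d;f[:425,440:740]=e
cv2.imwrite("pics/c2.png",f)
E
```

```text
(no output)
```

View pics/c1.png

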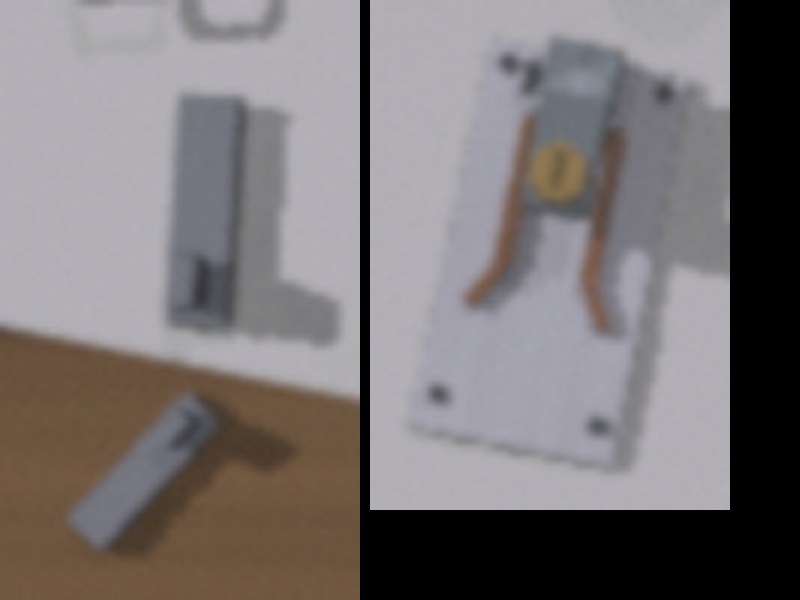

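View pics/c2.png

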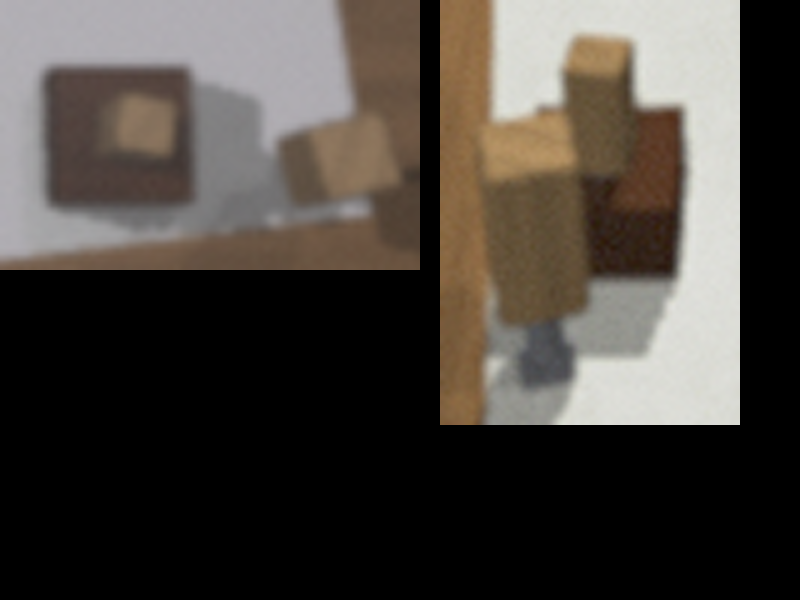

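The 120 mm block is the one on the white cloth: tongue about 38 px, roughly 119 mm. The small driver is in the stand, handle top at about crop (148,126). Now I'll fit the poses.

```bash
cat > m.py <<'E'
from h import *
from scipy.optimize import least_squares
def fit(obs,g):
    # obs: list of (cam,u,v,[x,y,z])
    def f(p):
        ca,sa=np.cos(p[2]),np.sin(p[2])
        return np.concatenate([proj(c,[p[0]+ca*m[0]-sa*m[1],p[1]+sa*m[0]+ca*m[1],m[2]])-[u,v] for c,u,v,m in obs])
    r=least_squares(f,g,loss="soft_l1");print(np.round(r.x,4),"yaw deg",round(np.degrees(r.x[2]),1),"res",np.round(r.fun,1).tolist());return r.x
E
python3 - <<'E'
from m import *
c=capture("top");s=capture("side")
k=lambda U,V,u0,v0,q=6:((U+.5)/q-.5+u0,(V+.5)/q-.5+v0)
T=lambda U,V,o,m:(c,*k(U-o[2],V,o[0],o[1]),m)
B=(220,160,370);A=(130,200,0);D=(330,225,0)
print("bed");fit([T(490,38,B,[.08,.055,.012]),T(685,87,B,[.08,-.055,.012]),T(410,428,B,[-.135,.055,.012]),T(612,465,B,[-.135,-.055,.012]),T(560,171,B,[0,0,.092])],[.5,0,0])
print("block");fit([T(181,95,A,[.1,.016,.022]),T(242,97,A,[.1,-.016,.022]),T(167,325,A,[-.02,.016,.022]),T(231,327,A,[-.02,-.016,.022])],[.5,.3,0])
print("small");fit([T(70,520,A,[.06,.012,.016]),T(105,549,A,[.06,-.012,.016])],[.4,.3,2.2])
print("handle top", at(c,*k(148,126,330,225),.104))
print("side handle", at(s,*k(603-440,55,165,235,5),.104))
for q in((45,66),(192,66),(45,207),(192,207)):print("stand",at(c,*k(*q,330,225),.044))
for p,q in(((560,152),(558,190)),):
    a=at(c,*k(p[0]-370,p[1],220,160),.092);b=at(c,*k(q[0]-370,q[1],220,160),.092);d=a-b;print("slot",a,b,np.degrees(np.arctan2(d[1],d[0])))
a=at(s,*k(570-440,70,165,235,5),.104);b=at(s,*k(630-440,73,165,235,5),.104);print("handle front edge",a,b,b-a)
for n,m in(("pan",(236,265,.05)),("jar",(431,218,.085)),):print(n,at(c,m[0]/1.5625,m[1]/1.5625,m[2]))
print(tool([.5,.2,.2]))
E
```

```text
bed
[ 0.6077  0.0298 -0.1947] yaw deg -11.2 res [-0.1, 0.1, 0.8, -1.6, -0.3, 0.0, 0.1, 0.5, -0.3, 0.2]
block
[ 0.4335  0.3049 -0.0216] yaw deg -1.2 res [0.0, 0.2, -0.0, 0.0, 0.2, -0.0, -0.2, -0.1]
small
[ 0.2597  0.3974 -0.6684] yaw deg -38.3 res [-0.0, -0.0, 0.0, 0.0]
handle top [ 0.43225888 -0.27659755  0.104     ]
side handle [ 0.43759317 -0.27817329  0.104     ]
stand [ 0.46777332 -0.23633005  0.044     ]
stand [ 0.46769546 -0.31216786  0.044     ]
stand [ 0.39556472 -0.23423259  0.044     ]
stand [ 0.39547982 -0.30942999  0.044     ]
slot [0.61813026 0.02876076 0.092     ] [0.59847155 0.02973561 0.092     ] -2.8389038373643674
handle front edge [ 0.42414347 -0.28838907  0.104     ] [ 0.45042723 -0.29064419  0.104     ] [ 0.02628376 -0.00225512  0.        ]
pan [0.67625844 0.34564446 0.05      ]
jar [ 0.76386252 -0.04747404  0.085     ]
(array([-0.5370086 ,  0.00140487, -0.56461033]), array([[-9.53325553e-01, -8.94286968e-06,  3.01944348e-01],
       [-3.01944325e-01,  4.19881352e-04, -9.53325468e-01],
       [-1.18255336e-04, -9.99999912e-01, -4.02983871e-04]]))
```

Request:
{"method": "arm_command", "body": {"commands": [{"translation": [-0.365,0,-0.251],"spin": 0.328,"fingers": 0.085},{"translation": [-0.365,0,-0.251],"spin": 0.328,"fingers": 0.085},{"translation": [-0.365,0,-0.251],"spin": 0.328,"fingers": 0.085},{"translation": [-0.365,0,-0.251],"spin": 0.328,"fingers": 0.085},{"translation": [-0.365,0,-0.251],"spin": 0.328,"fingers": 0.085}], "grip_force": 40}}

```text
clock: 0.92
tcp_pos: [0.3511, -0.2526, 0.2015]
tool_rot: [0.007, -0.008, -0.707, 0.707]
contact_force: [1.7, -1.0, 0.1]
width: 0.0848
```

```bash
cat > go.py <<'E'
import sys
from h import *
def show(*t):
    s=sense();M=tool([0,0,0])[1];th=np.degrees(np.arctan2(M[1,2],M[0,2]))
    print("t",round(s["clock"],2),"tcp",np.round(s["tcp_pos"],4),"zang",round(th,2),"F",np.round(s["contact_force"],1),"M",np.round(s["moment"],2),"w",round(s["width"],4),"j1,j6",np.round(s["joint_pos"],2)[[0,5]])
    if len(t)>2: 
        print("shift",np.round(tool(t[:3])[0],4),"spin",round(np.radians((th-t[3]+180)%360-180),3) if len(t)>3 else "")
if __name__=="__main__": show(*map(float,sys.argv[1:]))
E
python3 go.py .4335 .305 .2 -91.2
```

```text
t 0.93 tcp [ 0.3511 -0.2526  0.2015] zang -91.24 F [ 1.7 -1.   0.1] M [-0.07 -0.01 -0.03] w 0.0848 j1,j6 [-0.9  0.7]
shift [-0.0703  0.0013 -0.5593] spin -0.001
```

Request:
{"method": "arm_command", "body": {"commands": [{"translation": [-0.07,0,-0.555],"spin": 0,"fingers": 0.06},{"translation": [-0.07,0,-0.555],"spin": 0,"fingers": 0.06},{"translation": [-0.07,0,-0.555],"spin": 0,"fingers": 0.06},{"translation": [-0.07,0,-0.555],"spin": 0,"fingers": 0.06},{"translation": [-0.07,0,-0.555],"spin": 0,"fingers": 0.06}]}}

```text
clock: 1.55
tcp_pos: [0.3959, 0.0568, 0.2016]
tool_rot: [0.007, -0.008, -0.707, 0.707]
contact_force: [0.8, -0.4, -0.3]
width: 0.0597
```

```bash
python3 go.py .4335 .305 .1 -91.2
```

```text
t 1.55 tcp [0.3959 0.0568 0.2016] zang -91.23 F [ 0.8 -0.4 -0.3] M [-0.01 -0.02 -0.02] w 0.0597 j1,j6 [-0.15  1.44]
shift [-0.0322  0.1016 -0.2489] spin -0.001
```

Request:
{"method": "arm_command", "body": {"commands": [{"translation": [-0.032,0.1,-0.247],"fingers": 0.06,"spin": 0},{"translation": [-0.032,0.1,-0.247],"fingers": 0.06,"spin": 0},{"translation": [-0.032,0.1,-0.247],"fingers": 0.06,"spin": 0},{"translation": [-0.032,0.1,-0.247],"fingers": 0.06,"spin": 0},{"translation": [-0.032,0.1,-0.247],"fingers": 0.06,"spin": 0}]}}

```text
clock: 2.17
tcp_pos: [0.4322, 0.3033, 0.0996]
tool_rot: [0.007, -0.006, -0.707, 0.707]
contact_force: [0.4, -0.4, -0.3]
width: 0.0599
```

```bash
python3 go.py .4335 .305 .027 -91.2; python3 - <<'E'
from h import *
s=capture("side");t=capture("top")
p=proj(s,[.44,.3,.05]);q=proj(t,[.44,.3,.05]);print(p,q)
f=lambda i,p:crop(i,int(p[0])-35,int(p[1])-35,70,70,5)
cv2.imwrite("pics/c3.png",np.hstack([f(s["color"],p),f(t["color"],q)]))
E
```

```text
t 2.17 tcp [0.4322 0.3033 0.0996] zang -91.05 F [ 0.4 -0.4 -0.3] M [ 0.03  0.04 -0.01] w 0.0599 j1,j6 [0.39 1.98]
shift [-0.0014  0.0726 -0.0018] spin 0.003
[213.50766763 152.434049  ] [162.97687585 244.60727957]
```

View pics/c3.png

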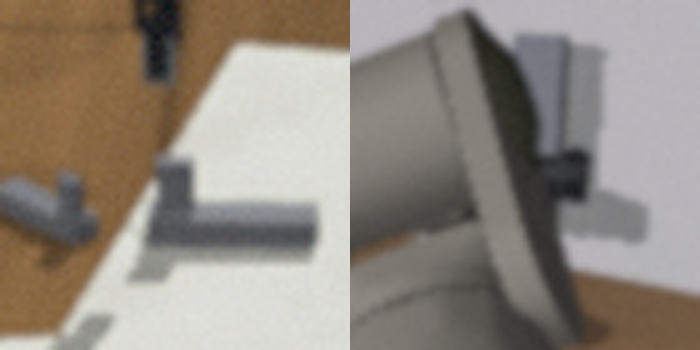

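The side crop shows the open gripper above the block, fingertip at about (157,82) and fin top centre at (175,160). I'll compare the two.

```bash
python3 - <<'E'
from h import *
s=capture("side")
k=lambda U,V:((U+.5)/5-.5+178,(V+.5)/5-.5+117)
print(at(s,*k(175,160),.062),at(s,*k(159,158),.062)[0],at(s,*k(193,158),.062)[0])
print("nose",at(s,*k(316,245),0),"tail",at(s,*k(148,247),0))
print("tip seen",k(159,84),"proj",proj(s,[.4322,.3033,.0996]),proj(s,[.4322,.27,.0996]))
E
```

```text
[0.43695046 0.30568137 0.062     ] 0.42564834318710754 0.44928380289677045
nose [0.53497689 0.29684132 0.        ] tail [0.41642195 0.29367327 0.        ]
tip seen (209.4, 133.4) proj [210.78125487 138.93506758] [210.1808116  143.01728082]
```

Request:
{"method": "arm_command", "body": {"commands": [{"translation": [-0.0035,0.04,-0.0018],"fingers": 0.06,"spin": 0},{"translation": [-0.0035,0.071,-0.0018],"fingers": 0.06,"spin": 0},{"translation": [-0.0035,0.071,-0.0018],"fingers": 0.0,"spin": 0},{"translation": [-0.0035,0.071,-0.0018],"fingers": 0.0,"spin": 0},{"translation": [-0.0035,0.071,-0.0018],"fingers": 0.0,"spin": 0}], "grip_force": 50}}

```text
clock: 2.95
tcp_pos: [0.438, 0.3039, 0.0333]
tool_rot: [-0.006, 0.009, 0.708, -0.706]
contact_force: [-6.9, 5.9, 19.4]
width: 0.0055
```

Request:
{"method": "arm_command", "body": {"commands": [{"translation": [0,0,0],"fingers": 0.0,"spin": 0},{"translation": [0,0,0],"fingers": 0.0,"spin": 0},{"translation": [0,-0.03,0],"fingers": 0.0,"spin": 0}]}}

```text
clock: 3.32
tcp_pos: [0.4363, 0.3026, 0.0612]
tool_rot: [0.008, -0.007, -0.707, 0.707]
contact_force: [0.7, 0.3, 0.2]
width: 0.0
```

```bash
python3 go.py
```

```text
t 3.33 tcp [0.4363 0.3026 0.0612] zang -91.21 F [0.7 0.3 0.2] M [ 0.01 -0.04  0.05] w 0.0 j1,j6 [0.39 1.98]
```

```bash
python3 - <<'E'
from h import *
s=capture("side");t=capture("top")
p=proj(s,[.44,.3,.05]);q=proj(t,[.44,.3,.05])
f=lambda i,p:crop(i,int(p[0])-35,int(p[1])-35,80,80,5)
cv2.imwrite("pics/c4.png",np.hstack([f(s["color"],p),f(t["color"],q)]))
E
```

```text
(no output)
```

View pics/c4.png

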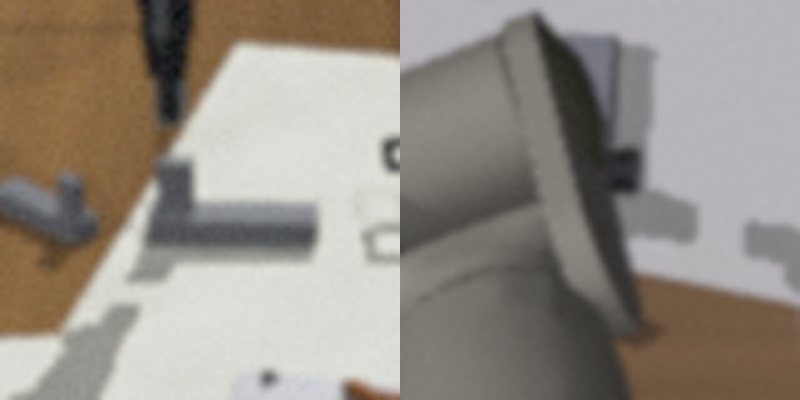

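The block hasn't moved and the closed fingertip shows at side (171,125). I'll check the projection.

```bash
python3 - <<'E'
from h import *
s=capture("side");t=capture("top")
print("tip seen",(171.5/5-.5+178,125.5/5-.5+117),"proj",proj(s,sense()["tcp_pos"]))
q=proj(t,[.44,.3,.05]);print(q,"top proj tcp in crop",(proj(t,sense()["tcp_pos"])-np.floor(q)+35.5)*5)
print("fin base at y range", at(s,*((176.5)/5-.5+178,207.5/5-.5+117),.022),"fin top in top crop",(proj(t,[.4345,.305,.062])-np.floor(q)+35.5)*5)
c=crop(t["color"],125,190,50,80,7);cv2.imwrite("pics/c5.png",c)
for p in([.4345,.289,.022],[.4345,.305,.062],[.4345,.305,.022],[.5335,.289,0]):print(p,(proj(s,p)-[177.5,116.5])*5)
E
```

```text
tip seen (211.8, 141.6) proj [212.63373934 149.08452206]
[162.97687585 244.60727957] top proj tcp in crop [173.83001163 183.64885864]
fin base at y range [0.43584966 0.31262776 0.022     ] fin top in top crop [169.99932694 188.04614388]
[0.4345, 0.289, 0.022] [172.6601838  222.75714963]
[0.4345, 0.305, 0.062] [171.91167135 160.91674206]
[0.4345, 0.305, 0.022] [173.97338876 212.37733805]
[0.5335, 0.289, 0] [314.43093221 250.68970831]
```

The tip shows about 7.5 px (≈29 mm) above where the reported TCP projects. Closing at reported z 0.033 also pushed on something, which fits the 62 mm fin top. So the real fingertip looks about 29 mm higher than reported. I'll reopen and go down carefully to reported z ≈ 0, watching the force.

Request:
{"method": "arm_command", "body": {"commands": [{"translation": [0,0,-0.002],"fingers": 0.06,"spin": 0},{"translation": [0,0,-0.002],"fingers": 0.06,"spin": 0},{"translation": [0,0.03,-0.002],"fingers": 0.06,"spin": 0},{"translation": [0,0.05,-0.002],"fingers": 0.06,"spin": 0},{"translation": [0,0.05,-0.002],"fingers": 0.06,"spin": 0}]}}

```text
clock: 4.15
tcp_pos: [0.4358, 0.3044, 0.009]
tool_rot: [0.009, -0.006, -0.707, 0.708]
contact_force: [-0.0, 0.2, -0.4]
width: 0.06
```

```bash
python3 go.py .4355 .305 .001 -91.2; python3 - <<'E'
from h import *
s=capture("side")
q=proj(s,[.44,.3,.05]);cv2.imwrite("pics/c6.png",crop(s["color"],int(q[0])-35,int(q[1])-35,80,60,7))
E
```

```text
t 4.15 tcp [0.4358 0.3044 0.009 ] zang -91.22 F [-0.   0.2 -0.4] M [-0.02  0.07  0.05] w 0.06 j1,j6 [0.39 1.98]
shift [ 0.0002  0.008  -0.0006] spin -0.0
```

View pics/c6.png

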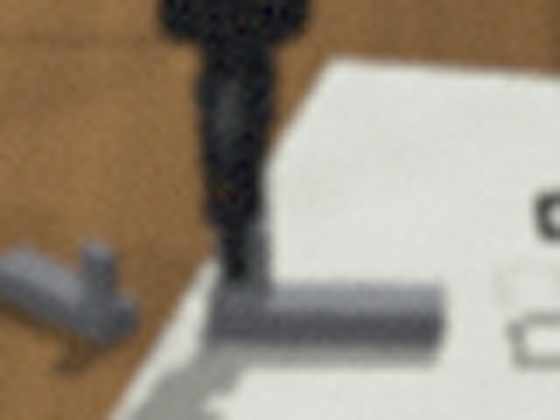

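The near finger now overlaps the fin, with its tip about at the tongue's top edge (235,285) and the fin centred at (246,265). I'll shift +x 4 mm, go down 7 mm and close.

Request:
{"method": "arm_command", "body": {"commands": [{"translation": [-0.004,0.007,0],"fingers": 0.06,"spin": 0},{"translation": [-0.004,0.007,0],"fingers": 0.0,"spin": 0},{"translation": [-0.004,0.007,0],"fingers": 0.0,"spin": 0},{"translation": [-0.004,0.007,0],"fingers": 0.0,"spin": 0},{"translation": [-0.004,0.007,0],"fingers": 0.0,"spin": 0}]}}

```text
clock: 4.82
tcp_pos: [0.4406, 0.3047, 0.0033]
tool_rot: [0.007, -0.007, -0.707, 0.707]
contact_force: [-1.0, -0.3, -0.5]
width: 0.0132
```

```bash
python3 go.py
```

```text
t 4.83 tcp [0.4406 0.3047 0.0033] zang -91.2 F [-1.  -0.3 -0.5] M [ 0.06 -0.01  0.06] w 0.0132 j1,j6 [0.39 1.98]
```

Request:
{"method": "arm_command", "body": {"commands": [{"translation": [0,-0.045,0],"fingers": 0.0,"spin": 0},{"translation": [-0.0246,-0.045,0.245],"fingers": 0.0,"spin": 0.175},{"translation": [-0.0246,-0.045,0.245],"fingers": 0.0,"spin": 0.175},{"translation": [-0.0246,-0.045,0.245],"fingers": 0.0,"spin": 0.175},{"translation": [-0.0246,-0.045,0.245],"fingers": 0.0,"spin": 0.175}]}}

```text
clock: 5.45
tcp_pos: [0.4596, 0.0573, 0.0482]
tool_rot: [0.07, -0.069, -0.704, 0.704]
contact_force: [1.1, -0.4, -3.8]
width: 0.0131
```

```bash
python3 go.py .4596 .0591 .048 -101.2
```

```text
t 5.45 tcp [0.4596 0.0573 0.0482] zang -101.25 F [ 1.1 -0.4 -3.8] M [-0.01 -0.03  0.03] w 0.0131 j1,j6 [-0.13  1.64]
shift [ 0.0004  0.0002 -0.0018] spin -0.001
```

```bash
python3 - <<'E'
from h import *
s=capture("side");t=capture("top")
p=proj(s,[.54,.05,.04]);q=proj(t,[.54,.04,.04]);print(p,q)
f=lambda i,p:crop(i,int(p[0])-40,int(p[1])-40,80,80,5)
cv2.imwrite("pics/c7.png",np.hstack([f(s["color"],p),f(t["color"],q)]))
E
```

```text
[242.6738929  192.41168244] [247.87264463 212.73680614]
```

View pics/c7.png

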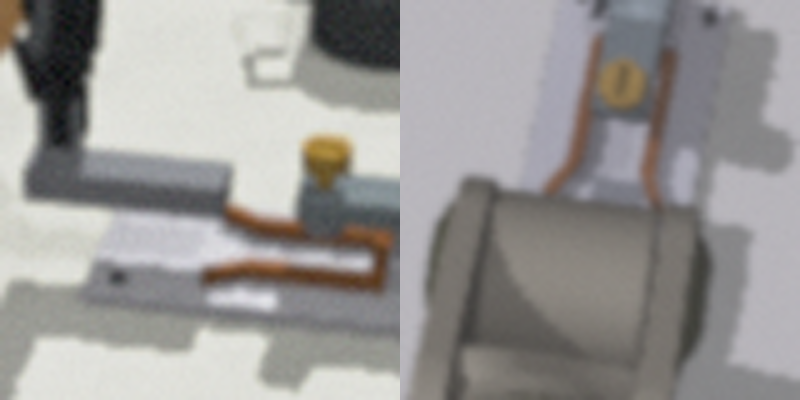

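The block's nose is centred over the channel mouth: top-crop nose at x≈614, mouth rails 565–655. I'm lowering it now.

Request:
{"method": "arm_command", "body": {"commands": [{"translation": [0,0.025,-0.001],"fingers": 0.0,"spin": 0},{"translation": [0,0.033,-0.001],"fingers": 0.0,"spin": 0},{"translation": [0,0.034,-0.001],"fingers": 0.0,"spin": 0},{"translation": [0,0.034,-0.001],"fingers": 0.0,"spin": 0}]}}

```text
clock: 6.05
tcp_pos: [0.4596, 0.0606, 0.0149]
tool_rot: [0.069, -0.068, -0.704, 0.704]
contact_force: [-6.1, -1.2, 6.2]
width: 0.0129
```

```bash
python3 go.py
```

```text
t 6.05 tcp [0.4596 0.0606 0.0149] zang -101.17 F [-6.1 -1.2  6.2] M [-0.28  0.97 -0.06] w 0.0129 j1,j6 [-0.12  1.64]
```

Request:
{"method": "arm_command", "body": {"commands": [{"translation": [-0.015,-0.0005,0],"fingers": 0.0,"spin": 0},{"translation": [-0.03,-0.0005,0],"fingers": 0.0,"spin": 0},{"translation": [-0.045,-0.0005,0],"fingers": 0.0,"spin": 0},{"translation": [-0.06,-0.0005,0],"fingers": 0.0,"spin": 0},{"translation": [-0.07,-0.0005,0],"fingers": 0.0,"spin": 0}]}}

```text
clock: 6.68
tcp_pos: [0.5291, 0.047, 0.015]
tool_rot: [-0.069, 0.069, 0.704, -0.704]
contact_force: [-4.7, 0.3, 2.9]
width: 0.0132
```

```bash
python3 go.py
```

```text
t 6.67 tcp [0.5291 0.047  0.015 ] zang -101.2 F [-4.7  0.3  2.9] M [ 0.17  0.93 -0.04] w 0.0132 j1,j6 [-0.13  1.63]
```

Request:
{"method": "arm_command", "body": {"commands": [{"translation": [-0.006,0,0],"fingers": 0.0,"spin": 0},{"translation": [-0.01,0,0],"fingers": 0.0,"spin": 0},{"translation": [-0.013,0,0],"fingers": 0.0,"spin": 0},{"translation": [-0.016,0,0],"fingers": 0.0,"spin": 0}]}}

```text
clock: 7.18
tcp_pos: [0.5443, 0.0436, 0.015]
tool_rot: [-0.07, 0.069, 0.704, -0.704]
contact_force: [-5.5, 1.7, 4.4]
width: 0.0135
```

```bash
python3 go.py
```

```text
t 7.17 tcp [0.5443 0.0436 0.015 ] zang -101.23 F [-5.5  1.7  4.4] M [ 0.15  1.09 -0.01] w 0.0135 j1,j6 [-0.13  1.63]
```

Request:
{"method": "arm_command", "body": {"commands": [{"translation": [-0.002,0,0],"fingers": 0.0,"spin": 0},{"translation": [-0.004,0,0],"fingers": 0.0,"spin": 0},{"translation": [-0.004,0,0],"fingers": 0.0,"spin": 0}]}}

```text
clock: 7.55
tcp_pos: [0.5458, 0.0433, 0.015]
tool_rot: [-0.071, 0.067, 0.704, -0.704]
contact_force: [-18.9, 1.4, 15.4]
width: 0.013
```

```bash
python3 go.py
```

```text
t 7.55 tcp [0.5458 0.0433 0.015 ] zang -101.21 F [-18.9   1.4  15.4] M [ 0.28  2.93 -0.07] w 0.013 j1,j6 [-0.13  1.63]
```

The block stopped after 1.5 of the 4 mm commanded, with 19 N along the channel, within 3 mm of the expected home. I'll ease off, open and lift.

Request:
{"method": "arm_command", "body": {"commands": [{"translation": [0.0015,0,0],"fingers": 0.0,"spin": 0},{"translation": [0.0015,0,0],"fingers": 0.05,"spin": 0},{"translation": [0.0015,0,0],"fingers": 0.05,"spin": 0},{"translation": [0.0015,-0.06,0],"fingers": 0.06,"spin": 0},{"translation": [0.0015,-0.12,0],"fingers": 0.06,"spin": 0}]}}

```text
clock: 8.18
tcp_pos: [0.5472, 0.0428, 0.1362]
tool_rot: [-0.069, 0.069, 0.704, -0.704]
contact_force: [1.3, 0.4, 0.7]
width: 0.0596
```

```bash
python3 go.py .434 -.277 .13 -5;python3 - <<'E'
from h import *
s=capture("side")
k=lambda U,V:((U+.5)/5-.5+165,(V+.5)/5-.5+235)
print("lookalike tip",at(s,*k(548-440,380),0))
t=capture("top");cv2.imwrite("pics/t8.png",t["color"])
p=proj(s,[.57,.03,.04]);cv2.imwrite("pics/s8.png",crop(s["color"],int(p[0])-45,int(p[1])-30,90,60,8))
E
```

```text
t 8.18 tcp [0.5472 0.0428 0.1362] zang -101.25 F [1.3 0.4 0.7] M [ 0.01 -0.07 -0.  ] w 0.0596 j1,j6 [-0.14  1.63]
shift [0.0486 0.0062 0.3358] spin -1.68
lookalike tip [ 0.41644491 -0.36900592  0.        ]
```

Request:
{"method": "arm_command", "body": {"commands": [{"translation": [0.0486,-0.014,0.336],"fingers": 0.055,"spin": -1.68},{"translation": [0.0486,-0.014,0.336],"fingers": 0.055,"spin": -1.68},{"translation": [0.0486,-0.014,0.336],"fingers": 0.055,"spin": -1.68},{"translation": [0.0486,-0.014,0.336],"fingers": 0.055,"spin": -1.68},{"translation": [0.0486,-0.014,0.336],"fingers": 0.055,"spin": -1.68}]}}

```text
clock: 8.9
tcp_pos: [0.4552, -0.2203, 0.1461]
tool_rot: [-0.223, 0.222, -0.671, 0.672]
contact_force: [0.1, -0.7, 0.0]
width: 0.0552
```

```bash
python3 go.py .434 -.277 .15 -5
```

```text
t 8.9 tcp [ 0.4552 -0.2203  0.1461] zang -53.35 F [ 0.1 -0.7  0. ] M [-0.02 -0.03  0.01] w 0.0552 j1,j6 [-0.68  0.25]
shift [ 0.0508 -0.0039  0.0329] spin -0.844
```

Request:
{"method": "arm_command", "body": {"commands": [{"translation": [0.0508,-0.004,0.033],"fingers": 0.055,"spin": -0.844},{"translation": [0.0508,-0.004,0.033],"fingers": 0.055,"spin": -0.844},{"translation": [0.0508,-0.004,0.033],"fingers": 0.055,"spin": -0.844},{"translation": [0.0508,-0.004,0.033],"fingers": 0.055,"spin": -0.844},{"translation": [0.0508,-0.004,0.033],"fingers": 0.055,"spin": -0.844}]}}

```text
clock: 9.52
tcp_pos: [0.4345, -0.2754, 0.1499]
tool_rot: [-0.477, 0.477, -0.521, 0.522]
contact_force: [0.5, 0.7, 0.1]
width: 0.0552
```

```bash
python3 go.py .434 -.277 .15 -5; python3 - <<'E'
from h import *
s=capture("side");t=capture("top")
p=proj(s,[.434,-.277,.11]);q=proj(t,[.434,-.277,.09]);print(p,q)
w=crop(t["color"],230,165,70,85,5)
f=crop(s["color"],int(p[0])-35,int(p[1])-40,75,85,5)
print(f.shape,w.shape);cv2.imwrite("pics/c8.png",np.hstack([f,w]))
E
```

```text
t 9.53 tcp [ 0.4345 -0.2754  0.1499] zang -5.06 F [0.5 0.7 0.1] M [0.03 0.01 0.02] w 0.0552 j1,j6 [-0.79 -0.7 ]
shift [ 0.0016 -0.0001 -0.0003] spin -0.001
[195.45839649 243.12746508] [353.45731275 245.35877512]
(425, 375, 3) (425, 350, 3)
```

View pics/c8.png

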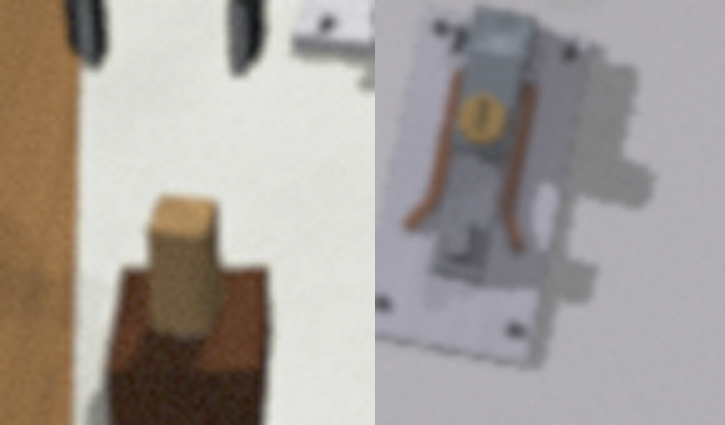

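The gripper is centred roughly over the handle (handle top at crop (185,212)), and the top view shows the block in the channel. The big look-alike is no longer in its first spot; I'll check that in the next picture. Now down to grip.

Request:
{"method": "arm_command", "body": {"commands": [{"translation": [0.0016,0.05,0.0025],"fingers": 0.06,"spin": 0},{"translation": [0.0016,0.09,0.0025],"fingers": 0.06,"spin": 0},{"translation": [0.0016,0.12,0.0025],"fingers": 0.06,"spin": 0},{"translation": [0.0016,0.12,0.0025],"fingers": 0.06,"spin": 0}]}}

```text
clock: 10.12
tcp_pos: [0.4358, -0.2762, 0.0286]
tool_rot: [0.476, -0.476, 0.524, -0.522]
contact_force: [0.1, 0.3, -0.3]
width: 0.06
```

```bash
python3 go.py
```

```text
t 10.12 tcp [ 0.4358 -0.2762  0.0286] zang -5.43 F [ 0.1  0.3 -0.3] M [0.02 0.01 0.01] w 0.06 j1,j6 [-0.79 -0.7 ]
```

Request:
{"method": "arm_command", "body": {"commands": [{"translation": [0,0,0],"fingers": 0.0,"spin": 0},{"translation": [0,0,0],"fingers": 0.0,"spin": 0},{"translation": [0,0,0],"fingers": 0.0,"spin": 0},{"translation": [0,0,0],"fingers": 0.0,"spin": 0}], "grip_force": 60}}

```text
clock: 10.62
tcp_pos: [0.4373, -0.2776, 0.0318]
tool_rot: [-0.476, 0.476, -0.522, 0.524]
contact_force: [-1.1, 1.3, 6.1]
width: 0.0273
```

```bash
python3 go.py
```

```text
t 10.62 tcp [ 0.4373 -0.2776  0.0318] zang -5.32 F [-1.1  1.3  6.1] M [ 0.13  0.2  -0.04] w 0.0273 j1,j6 [-0.79 -0.7 ]
```

Request:
{"method": "arm_command", "body": {"commands": [{"translation": [0,-0.03,0],"fingers": 0.0,"spin": 0},{"translation": [0,-0.08,0],"fingers": 0.0,"spin": 0},{"translation": [0,-0.13,0],"fingers": 0.0,"spin": 0},{"translation": [0,-0.13,0],"fingers": 0.0,"spin": 0}]}}

```text
clock: 11.12
tcp_pos: [0.438, -0.2781, 0.1642]
tool_rot: [-0.476, 0.476, -0.52, 0.526]
contact_force: [-0.7, 0.5, -1.5]
width: 0.0273
```

```bash
python3 go.py; python3 - <<'E'
from h import *
s=capture("side");t=capture("top")
p=proj(s,[.436,-.277,.15]);print(p)
f=crop(s["color"],int(p[0])-25,int(p[1])-30,50,75,7)
w=t["color"][150:384,150:512]; 
z=crop(s["color"],40,170,320,205,1)
o=np.zeros((600,800,3),np.uint8);o[:525,:350]=f;o[:234,360:722]=w;o[240:445,360:680]=z
cv2.imwrite("pics/c9.png",o)
E
```

```text
t 11.12 tcp [ 0.438  -0.2781  0.1642] zang -5.31 F [-0.7  0.5 -1.5] M [ 0.03 -0.01  0.04] w 0.0273 j1,j6 [-0.79 -0.7 ]
[195.33028234 228.44870146]
```

View pics/c9.png

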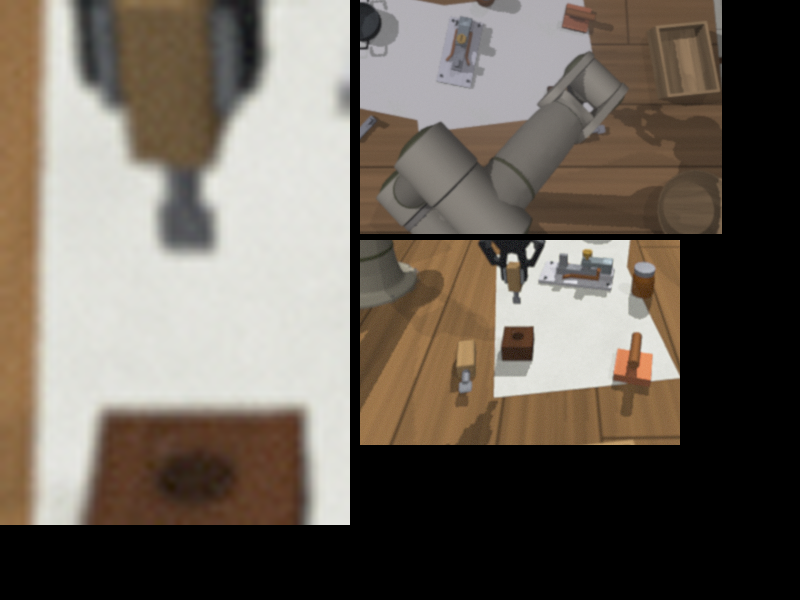

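The blade's wide face shows to the side camera (≈52/7 px ≈ 18 mm), so the blade lies along the jaw axis (≈ −5° world). The larger look-alike now lies on the table and isn't in the way. Next I'll measure screw and tip in the same cameras.

```bash
python3 - <<'E'
from h import *
s=capture("side");T=[capture("top") for _ in range(4)];t=T[0]
tip=at(s,170+187.5/7-.5,198+248.5/7-.5,.136);print("tip side",tip,"proj of tcp-based",proj(s,[.438,-.2781,.136]))
for n,c in(("top",t),("side",s)):
    im=np.mean([x["color"].astype(float) for x in T],0) if n=="top" else c["color"].astype(float)
    p=proj(c,[.6077,.0298,.085]);u0,v0=int(p[0])-12,int(p[1])-12
    r=im[v0:v0+25,u0:u0+25];sat=r[...,2]-r[...,0]
    red=(r[...,1]-r[...,0])
    m=(red>15).astype(np.uint8);m=cv2.morphologyEx(m,cv2.MORPH_CLOSE,np.ones((3,3)))
    nn,l,st,ce=cv2.connectedComponentsWithStats(m);k=1+np.argmax(st[1:,4]);b=st[k];print(n,"p",p,"box",b[0]+u0,b[1]+v0,b[2:],"cent",ce[k]+[u0,v0])
    if n=="top":
        g=r.mean(2);cx,cy=ce[k];print(np.round(g[int(cy)-6:int(cy)+7,int(cx)-6:int(cx)+7]).astype(int));print("at .092",at(c,cx+u0,cy+v0,.092), "off",u0+int(cx)-6,v0+int(cy)-6)
    else:
        for z in(.092,.085):print(at(c,ce[k][0]+u0,ce[k][1]+v0,z))
        print(np.round(red).astype(int)[3:20,3:22])
E
```

```text
tip side [ 0.43705164 -0.27464638  0.136     ] proj of tcp-based [196.58049612 233.96824783]
top p [250.94027451 188.71567284] box 246 184 [10 10 74] cent [250.90540541 188.28378378]
[[144 110  94 101 111 113 113 114 114 114 113 114 112]
 [138 106  95 104 112 113 114 114 114 115 113 113 113]
 [129 103  99 108 113 113 112 108 110 113 113 114 112]
 [123 100 101 111 115 114 106  96 100 110 113 112 110]
 [115  96 100 111 115 114 104  91  96 109 114 110 105]
 [112  95 101 111 115 112 102  90  98 111 113 108  97]
 [108  96 103 112 114 110  98  92 101 112 114 105  93]
 [102  98 108 112 113 108  96  94 103 112 110 100  89]
 [ 96  98 106 108 110 106  98  98 107 112 108  95  85]
 [ 93  96 101 102 104 107 104 103 107 109 104  93  86]
 [ 92  96 102 103 103 105 104 103 102  97  94  89  86]
 [ 90  94  99  99  97  94  92  93  90  87  84  86  89]
 [ 88  88  90  92  93  91  88  86  85  84  83  85  86]]
at .092 [0.60766769 0.02978936 0.092     ] off 244 182
side p [266.23405729 182.74703361] box 262 178 [12 12 97] cent [267.16494845 182.5257732 ]
[0.60953606 0.01902045 0.092     ]
[0.61046152 0.031066
[... 335 characters left out ...]
 7 17 22 22 25 21 19 20 13  5  6  5  7]
 [ 5  6  5  6  7 15 27 38 44 44 46 46 42 38 30 18  6  4  5]
 [ 5  7  7  5 11 28 45 56 64 69 70 66 63 58 45 28  8  5  5]
 [ 7  8  6  5 12 34 58 74 76 75 74 72 73 69 53 29 17  6  6]
 [ 6  4  8  6 12 22 50 70 78 77 75 77 77 69 50 27 14  5  5]
 [ 6  6  7  6  8 13 36 56 64 69 67 70 68 58 41 19 13  4  6]
 [ 6  6  6  5  9 15 26 47 52 47 54 54 53 45 27 18 10  6  6]
 [ 5  5  6  5 13 12 16 37 47 50 44 42 46 35 20 11 13  5  5]
 [ 7  5  7  7 10 10 13 23 38 46 48 42 27 18 10  6  5  8  8]
 [ 7  5  5  7  9  5  5 12 23 40 39 24 12  5  3  2 -1  3  1]
 [ 6  5  6  4  8  3 -3  1 16 35 33 19  1  0 -4 -4 -5 -6 -3]
 [ 7  5  5  8  7  1  0 -1  6 21 22 10  0 -7 -6 -7 -2 -4 -6]]
```

Request:
{"method": "arm_command", "body": {"commands": [{"translation": [-0.3217,0,0.143],"fingers": 0.0,"spin": 0.047},{"translation": [-0.3217,0,0.143],"fingers": 0.0,"spin": 0.047},{"translation": [-0.3217,0,0.143],"fingers": 0.0,"spin": 0.047},{"translation": [-0.3217,0,0.143],"fingers": 0.0,"spin": 0.047},{"translation": [-0.3217,0,0.143],"fingers": 0.0,"spin": 0.047}]}}

```text
clock: 12.1
tcp_pos: [0.5901, -0.0024, 0.1597]
tool_rot: [0.464, -0.464, 0.534, -0.533]
contact_force: [0.7, 0.5, -1.2]
width: 0.0273
```

```bash
python3 go.py .610 .029 .136 -8
```

```text
t 12.1 tcp [ 0.5901 -0.0024  0.1597] zang -8.0 F [ 0.7  0.5 -1.2] M [-0.02 -0.07 -0.02] w 0.0273 j1,j6 [-0.2  -0.06]
shift [-0.0338  0.0236  0.0154] spin 0.0
```

Request:
{"method": "arm_command", "body": {"commands": [{"translation": [-0.0338,0.0,0.0154],"fingers": 0.0,"spin": 0},{"translation": [-0.0338,0.0236,0.0154],"fingers": 0.0,"spin": 0},{"translation": [-0.0338,0.0236,0.0154],"fingers": 0.0,"spin": 0}]}}

```text
clock: 12.48
tcp_pos: [0.6083, 0.0274, 0.1343]
tool_rot: [0.463, -0.465, 0.535, -0.532]
contact_force: [-0.1, -0.4, -0.2]
width: 0.0271
```

```bash
python3 go.py .610 .029 .136 -8; python3 - <<'E'
from h import *
S=[capture("side") for _ in range(4)];s=S[0];t=capture("top")
im=np.mean([x["color"].astype(float) for x in S],0).astype(np.uint8)
p=proj(s,[.61,.029,.1]);q=proj(t,[.61,.029,.1]);print(p,q)
cv2.imwrite("pics/c10.png",np.hstack([crop(im,int(p[0])-22,int(p[1])-32,45,60,10),crop(t["color"],int(q[0])-35,int(q[1])-60,35,60,10)]))
print("tcp tip proj crop", (proj(s,list(sense()["tcp_pos"][:2])+[sense()["tcp_pos"][2]-.028])-[int(p[0])-22,int(p[1])-32]+.5)*10, "slot", (proj(s,[.61,.029,.092])-[int(p[0])-22,int(p[1])-32]+.5)*10)
E
```

```text
t 12.47 tcp [0.6083 0.0274 0.1343] zang -7.97 F [-0.1 -0.4 -0.2] M [ 0.03 -0.    0.01] w 0.0271 j1,j6 [-0.15 -0.01]
shift [-0.0018 -0.0017  0.0015] spin 0.001
[267.22000477 178.3588882 ] [251.1233153  187.01790008]
tcp tip proj crop [227.75522462 303.72938285] slot [226.27019658 352.8082171 ]
```

View pics/c10.png

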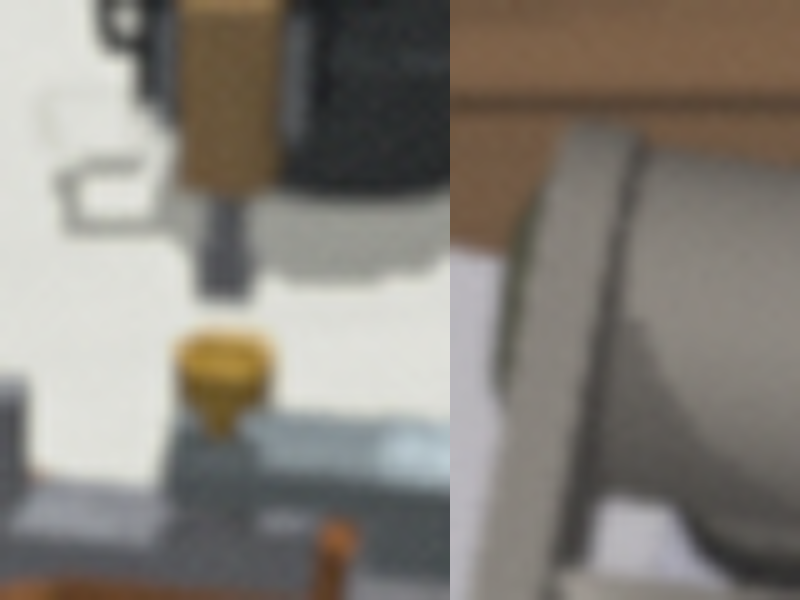

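Tip bottom centre is at (225,302) and the head spans columns 176–273 (centre 224.5), so x is aligned. In y the side view suggests the screw is 1–3 mm nearer −y. I'll probe down at y ≈ 0.028.

```bash
python3 go.py .610 .028 .118 -8
```

```text
t 12.72 tcp [0.6097 0.0265 0.1375] zang -8.04 F [-0.  -0.3 -1.7] M [-0.02 -0.02 -0.03] w 0.0275 j1,j6 [-0.15 -0.01]
shift [-0.0015  0.0195  0.0001] spin -0.001
```

Request:
{"method": "arm_command", "body": {"commands": [{"translation": [0,0.008,0],"fingers": 0.0,"spin": 0},{"translation": [0,0.016,0],"fingers": 0.0,"spin": 0},{"translation": [0,0.019,0],"fingers": 0.0,"spin": 0},{"translation": [0,0.019,0],"fingers": 0.0,"spin": 0}]}}

```text
clock: 13.22
tcp_pos: [0.6093, 0.027, 0.1173]
tool_rot: [0.464, -0.464, 0.534, -0.534]
contact_force: [-0.0, -0.4, -0.9]
width: 0.0274
```

```bash
python3 go.py .610 .028 .118 -8
```

```text
t 13.22 tcp [0.6093 0.027  0.1173] zang -8.0 F [-0.  -0.4 -0.9] M [-0.05  0.02  0.  ] w 0.0274 j1,j6 [-0.15 -0.01]
shift [-0.0011 -0.0007  0.0006] spin 0.0
```

Request:
{"method": "arm_command", "body": {"commands": [{"translation": [0,0.002,0],"fingers": 0.0,"spin": 0},{"translation": [0,0.003,0],"fingers": 0.0,"spin": 0},{"translation": [0,0.003,0],"fingers": 0.0,"spin": 0}]}}

```text
clock: 13.6
tcp_pos: [0.6095, 0.0271, 0.1147]
tool_rot: [0.464, -0.464, 0.534, -0.534]
contact_force: [0.5, 0.9, -1.5]
width: 0.0277
```

```bash
python3 go.py
```

```text
t 13.6 tcp [0.6095 0.0271 0.1147] zang -8.0 F [ 0.5  0.9 -1.5] M [ 0.22 -0.15  0.03] w 0.0277 j1,j6 [-0.15 -0.01]
```

Request:
{"method": "arm_command", "body": {"commands": [{"translation": [0,0.0015,0],"fingers": 0.0,"spin": 0},{"translation": [0,0.003,0],"fingers": 0.0,"spin": 0},{"translation": [0,0.003,0],"fingers": 0.0,"spin": 0}]}}

```text
clock: 13.98
tcp_pos: [0.6095, 0.0272, 0.1117]
tool_rot: [-0.464, 0.464, -0.534, 0.534]
contact_force: [0.0, 1.2, 1.2]
width: 0.0271
```

```bash
python3 go.py
```

```text
t 13.97 tcp [0.6095 0.0272 0.1117] zang -8.0 F [0.  1.2 1.2] M [ 0.36 -0.06  0.01] w 0.0271 j1,j6 [-0.15 -0.01]
```

Request:
{"method": "arm_command", "body": {"commands": [{"translation": [-0.0007,0.001,0],"fingers": 0.0,"spin": 0},{"translation": [-0.0007,0.002,0],"fingers": 0.0,"spin": 0},{"translation": [-0.0007,0.002,0],"fingers": 0.0,"spin": 0}]}}

```text
clock: 14.35
tcp_pos: [0.6098, 0.0273, 0.1114]
tool_rot: [-0.464, 0.464, -0.533, 0.534]
contact_force: [-3.7, 1.0, 12.5]
width: 0.0276
```

```bash
python3 go.py
```

```text
t 14.35 tcp [0.6098 0.0273 0.1114] zang -7.99 F [-3.7  1.  12.5] M [ 0.08  0.93 -0.01] w 0.0276 j1,j6 [-0.15 -0.01]
```

The blade bottomed in the slot at reported z 0.1115, as expected (floor at 84 mm). I'll lift about 2 mm and begin turning clockwise (positive spin), watching Mz.

```bash
cat > tq.py <<'E'
from go import *
import sys
def avg(n=8):
    L=[]
    for _ in range(n):
        s=sense();L.append(np.r_[s["contact_force"],s["moment"],s["tcp_pos"]]);capture("side")
    a=np.array(L);return a.mean(0),a.std(0)/np.sqrt(n)
m,e=avg(int(sys.argv[1]) if len(sys.argv)>1 else 8);show();print("F",np.round(m[:3],2),"M",np.round(m[3:6],3),"+-",np.round(e[5],3),"tcp",np.round(m[6:],4))
E
```

Request:
{"method": "arm_command", "body": {"commands": [{"translation": [0,-0.0025,0],"fingers": 0.0,"spin": 0},{"translation": [0,-0.0025,0],"fingers": 0.0,"spin": 0.1},{"translation": [0,-0.0025,0],"fingers": 0.0,"spin": 0.2},{"translation": [0,-0.0025,0],"fingers": 0.0,"spin": 0.2}]}}

```text
clock: 14.85
tcp_pos: [0.6094, 0.0278, 0.1118]
tool_rot: [0.409, -0.409, 0.577, -0.577]
contact_force: [0.9, 1.2, -1.1]
width: 0.0273
```

```bash
python3 tq.py 6
```

```text
t 15.15 tcp [0.6094 0.0278 0.112 ] zang -19.41 F [ 0.2  1.4 -1.5] M [ 0.34 -0.1  -0.04] w 0.0276 j1,j6 [-0.15  0.19]
F [ 0.34  1.59 -1.42] M [ 0.336 -0.082 -0.006] +- 0.013 tcp [0.6094 0.0278 0.1119]
```

Request:
{"method": "arm_command", "body": {"commands": [{"translation": [-0.0006,0,-0.0002],"fingers": 0.0,"spin": 0.07},{"translation": [-0.0006,0,-0.0002],"fingers": 0.0,"spin": 0.14},{"translation": [-0.0006,0,-0.0002],"fingers": 0.0,"spin": 0.2},{"translation": [-0.0006,0,-0.0002],"fingers": 0.0,"spin": 0.2}]}}

```text
clock: 15.65
tcp_pos: [0.6093, 0.0283, 0.112]
tool_rot: [0.349, -0.349, 0.615, -0.615]
contact_force: [-0.6, 1.6, -2.1]
width: 0.0272
```

```bash
python3 tq.py 6
```

```text
t 15.95 tcp [0.6094 0.0283 0.112 ] zang -30.88 F [-0.2  2.1 -2.5] M [0.22 0.26 0.02] w 0.0274 j1,j6 [-0.15  0.39]
F [-0.7   1.22 -2.32] M [0.27  0.148 0.015] +- 0.009 tcp [0.6093 0.0283 0.112 ]
```

Request:
{"method": "arm_command", "body": {"commands": [{"translation": [-0.0004,0,-0.0002],"fingers": 0.0,"spin": 0.07},{"translation": [-0.0004,0,-0.0002],"fingers": 0.0,"spin": 0.14},{"translation": [-0.0004,0,-0.0002],"fingers": 0.0,"spin": 0.2},{"translation": [-0.0004,0,-0.0002],"fingers": 0.0,"spin": 0.2}]}}

```text
clock: 16.45
tcp_pos: [0.6093, 0.0286, 0.112]
tool_rot: [0.285, -0.286, 0.647, -0.647]
contact_force: [-1.4, 0.2, -2.2]
width: 0.0274
```

```bash
python3 tq.py 6
```

```text
t 16.75 tcp [0.6094 0.0286 0.1121] zang -42.34 F [-2.4  0.3 -2.8] M [-0.12  0.52  0.05] w 0.0271 j1,j6 [-0.14  0.59]
F [-2.19 -0.11 -1.87] M [-0.053  0.462  0.028] +- 0.011 tcp [0.6094 0.0286 0.1121]
```

Request:
{"method": "arm_command", "body": {"commands": [{"translation": [0.0004,0,-0.0004],"fingers": 0.0,"spin": 0.07},{"translation": [0.0004,0,-0.0004],"fingers": 0.0,"spin": 0.14},{"translation": [0.0004,0,-0.0004],"fingers": 0.0,"spin": 0.2},{"translation": [0.0004,0,-0.0004],"fingers": 0.0,"spin": 0.2}]}}

```text
clock: 17.25
tcp_pos: [0.609, 0.0288, 0.1121]
tool_rot: [0.22, -0.22, 0.672, -0.672]
contact_force: [-1.3, 1.1, -2.7]
width: 0.0273
```

```bash
python3 tq.py 8
```

```text
t 17.65 tcp [0.609  0.0288 0.1122] zang -53.81 F [-0.8  0.8 -2.5] M [0.09 0.25 0.02] w 0.0273 j1,j6 [-0.14  0.79]
F [-1.35  0.16 -2.76] M [0.094 0.328 0.025] +- 0.009 tcp [0.609  0.0288 0.1121]
```

Request:
{"method": "arm_command", "body": {"commands": [{"translation": [0.0002,0,-0.0004],"fingers": 0.0,"spin": 0.07},{"translation": [0.0002,0,-0.0004],"fingers": 0.0,"spin": 0.14},{"translation": [0.0002,0,-0.0004],"fingers": 0.0,"spin": 0.14}]}}

```text
clock: 18.02
tcp_pos: [0.6087, 0.029, 0.1122]
tool_rot: [-0.172, 0.172, -0.686, 0.686]
contact_force: [-1.3, 1.0, -3.4]
width: 0.0277
```

```bash
python3 tq.py 8
```

```text
t 18.43 tcp [0.6087 0.0289 0.1122] zang -61.84 F [ 0.7 -0.5 -3. ] M [ 0.11 -0.    0.02] w 0.0275 j1,j6 [-0.14  0.93]
F [-0.47  0.51 -3.11] M [0.106 0.084 0.011] +- 0.013 tcp [0.6087 0.029  0.1122]
```

Static torque relaxes after each step, so from here I'll sample Mz straight after small moving steps.

```bash
cat > q.py <<'E'
from h import *
L=[]
for i in range(3):
    s=sense();L.append((s["moment"][2],s["joint_torque"][5]))
    if i<2: capture("side")
print("t",round(s["clock"],2),"Mz",np.round([l[0] for l in L],3),"j6",round(s["joint_pos"][5],3),"tq6",np.round([l[1] for l in L],3),"F",np.round(s["contact_force"],1))
E
python3 q.py
```

```text
t 18.52 Mz [ 0.017 -0.018  0.05 ] j6 0.935 tq6 [0.017 0.019 0.02 ] F [-0.2  0.4 -2.7]
```

Request:
{"method": "arm_command", "body": {"commands": [{"translation": [0,0,0],"fingers": 0.0,"spin": 0.04},{"translation": [0,0,0],"fingers": 0.0,"spin": 0.08}]}}

```text
clock: 18.77
tcp_pos: [0.6086, 0.029, 0.1122]
tool_rot: [0.144, -0.144, 0.692, -0.692]
contact_force: [-0.2, 1.5, -1.7]
width: 0.0276
```

```bash
python3 q.py
```

```text
t 18.88 Mz [ 0.036  0.037 -0.001] j6 1.015 tq6 [-0.391 -0.092  0.362] F [-0.4  1.4 -2.6]
```

Request:
{"method": "arm_command", "body": {"commands": [{"translation": [0,0,0],"fingers": 0.0,"spin": 0.04},{"translation": [0,0,0],"fingers": 0.0,"spin": 0.08}]}}

```text
clock: 19.12
tcp_pos: [0.6085, 0.0291, 0.1122]
tool_rot: [0.116, -0.117, 0.698, -0.697]
contact_force: [-1.0, 1.8, -2.2]
width: 0.0273
```

```bash
python3 q.py
```

```text
t 19.23 Mz [0.043 0.045 0.049] j6 1.094 tq6 [-0.368 -0.057  0.382] F [-0.8  1.  -2.5]
```

Joint 6's torque is far less noisy when settled, so I'll use it as the gauge, with a settling row after each step.

Request:
{"method": "arm_command", "body": {"commands": [{"translation": [0,0,0],"fingers": 0.0,"spin": 0.05},{"translation": [0,0,0],"fingers": 0.0,"spin": 0.1},{"translation": [0,0,0],"fingers": 0.0,"spin": 0.1},{"translation": [0,0,0],"fingers": 0.0,"spin": 0.1}]}}

```text
clock: 19.73
tcp_pos: [0.6085, 0.0292, 0.1122]
tool_rot: [0.082, -0.082, 0.702, -0.702]
contact_force: [-0.5, 2.4, -2.7]
width: 0.0276
```

```bash
python3 q.py
```

```text
t 19.82 Mz [0.083 0.08  0.083] j6 1.194 tq6 [0.075 0.062 0.063] F [-0.8  3.8 -1.4]
```

Request:
{"method": "arm_command", "body": {"commands": [{"translation": [0,0,0],"fingers": 0.0,"spin": 0.05},{"translation": [0,0,0],"fingers": 0.0,"spin": 0.1},{"translation": [0,0,0],"fingers": 0.0,"spin": 0.1},{"translation": [0,0,0],"fingers": 0.0,"spin": 0.1}]}}

```text
clock: 20.32
tcp_pos: [0.6085, 0.0293, 0.1121]
tool_rot: [0.047, -0.047, 0.706, -0.705]
contact_force: [-0.8, 5.6, -1.7]
width: 0.0272
```

```bash
python3 q.py
```

```text
t 20.43 Mz [0.133 0.125 0.123] j6 1.294 tq6 [0.087 0.094 0.106] F [-0.9  4.9 -1.5]
```

```bash
python3 - <<'E'
from h import *
L=[]
for i in range(16):
    s=sense();L.append(np.r_[s["moment"],s["joint_torque"][5],s["contact_force"]]);capture("side")
L=np.array(L);print(np.round(L.mean(0),3),np.round(L.std(0)/4,3),s["clock"]);print(np.round(L[:,3],3))
E
```

```text
[ 1.129  0.346  0.101  0.11  -1.479  5.029 -1.181] [0.006 0.008 0.009 0.    0.112 0.122 0.097] 21.175
[0.106 0.109 0.11  0.11  0.11  0.11  0.11  0.11  0.11  0.111 0.11  0.11
 0.11  0.111 0.11  0.11 ]
```

Settled torque at joint 6 is 0.110 N m, which suggests at least 8 N of nip. That is in the band but on the high side. I'll back off through the slot play and ease the screw a few hundredths of a radian, watching the reverse torque.

Request:
{"method": "arm_command", "body": {"commands": [{"translation": [0,0,-0.0008],"fingers": 0.0,"spin": -0.05},{"translation": [0,0,-0.0008],"fingers": 0.0,"spin": -0.1},{"translation": [0,0,-0.0008],"fingers": 0.0,"spin": -0.1},{"translation": [0,0,-0.0008],"fingers": 0.0,"spin": -0.1}]}}

```text
clock: 21.72
tcp_pos: [0.6087, 0.0293, 0.1123]
tool_rot: [-0.081, 0.081, -0.702, 0.703]
contact_force: [-0.4, -0.5, -1.6]
width: 0.0272
```

```bash
python3 q.py
```

```text
t 21.82 Mz [-0.009  0.025 -0.025] j6 1.197 tq6 [-0.012  0.001  0.005] F [-0.3 -0.2 -1.1]
```

Request:
{"method": "arm_command", "body": {"commands": [{"translation": [0,0,0],"fingers": 0.0,"spin": -0.05},{"translation": [0,0,0],"fingers": 0.0,"spin": -0.1},{"translation": [0,0,0],"fingers": 0.0,"spin": -0.1},{"translation": [0,0,0],"fingers": 0.0,"spin": -0.1}]}}

```text
clock: 22.32
tcp_pos: [0.6085, 0.0297, 0.1122]
tool_rot: [-0.116, 0.116, -0.697, 0.698]
contact_force: [0.4, 0.2, -1.0]
width: 0.0273
```

```bash
python3 q.py
```

```text
t 22.43 Mz [-0.046  0.038  0.006] j6 1.097 tq6 [-0.004  0.008  0.01 ] F [-0.4  0.8 -0.2]
```

Request:
{"method": "arm_command", "body": {"commands": [{"translation": [0,0,0],"fingers": 0.0,"spin": -0.05},{"translation": [0,0,0],"fingers": 0.0,"spin": -0.08},{"translation": [0,0,0],"fingers": 0.0,"spin": -0.08},{"translation": [0,0,0],"fingers": 0.0,"spin": -0.08}]}}

```text
clock: 22.92
tcp_pos: [0.6085, 0.0297, 0.1122]
tool_rot: [-0.144, 0.144, -0.692, 0.692]
contact_force: [-0.1, 0.3, -0.8]
width: 0.027
```

```bash
python3 q.py
```

```text
t 23.02 Mz [-0.009  0.003  0.001] j6 1.017 tq6 [-0.002  0.005  0.006] F [ 0.9  0.6 -2. ]
```

Request:
{"method": "arm_command", "body": {"commands": [{"translation": [0,0,0],"fingers": 0.0,"spin": -0.04},{"translation": [0,0,0],"fingers": 0.0,"spin": -0.04},{"translation": [0,0,0],"fingers": 0.0,"spin": -0.04}]}}

```text
clock: 23.4
tcp_pos: [0.6085, 0.0298, 0.1121]
tool_rot: [0.158, -0.158, 0.689, -0.689]
contact_force: [0.5, -0.3, -0.6]
width: 0.0274
```

```bash
python3 q.py
```

```text
t 23.5 Mz [-0.023  0.004  0.037] j6 0.977 tq6 [-0.003  0.006  0.008] F [-0.4  0.  -1.2]
```

Request:
{"method": "arm_command", "body": {"commands": [{"translation": [0,0,0],"fingers": 0.0,"spin": -0.05},{"translation": [0,0,0],"fingers": 0.0,"spin": -0.05},{"translation": [0,0,0],"fingers": 0.0,"spin": -0.05}]}}

```text
clock: 23.88
tcp_pos: [0.6085, 0.0297, 0.1121]
tool_rot: [0.175, -0.175, 0.685, -0.685]
contact_force: [0.5, -0.6, -0.9]
width: 0.0274
```

```bash
python3 q.py
```

```text
t 23.98 Mz [0.023 0.003 0.034] j6 0.927 tq6 [-0.004  0.008  0.01 ] F [ 0.7  0.3 -1.9]
```

Request:
{"method": "arm_command", "body": {"commands": [{"translation": [0,0,0],"fingers": 0.0,"spin": -0.04},{"translation": [0,0,0],"fingers": 0.0,"spin": -0.04},{"translation": [0,0,0],"fingers": 0.0,"spin": -0.04}]}}

```text
clock: 24.35
tcp_pos: [0.6084, 0.0297, 0.1121]
tool_rot: [-0.189, 0.189, -0.681, 0.681]
contact_force: [-0.1, -1.7, -1.8]
width: 0.0274
```

```bash
python3 q.py
```

```text
t 24.45 Mz [0.006 0.024 0.012] j6 0.887 tq6 [-0.012 -0.003 -0.002] F [ 0.8 -0.7 -1.3]
```

Request:
{"method": "arm_command", "body": {"commands": [{"translation": [0,0,0],"fingers": 0.0,"spin": -0.04},{"translation": [0,0,0],"fingers": 0.0,"spin": -0.04},{"translation": [0,0,0],"fingers": 0.0,"spin": -0.04}]}}

```text
clock: 24.82
tcp_pos: [0.6085, 0.0297, 0.1121]
tool_rot: [-0.202, 0.202, -0.678, 0.678]
contact_force: [-0.4, -1.7, -1.0]
width: 0.0274
```

```bash
python3 q.py
```

```text
t 24.93 Mz [-0.058 -0.068 -0.103] j6 0.847 tq6 [-0.071 -0.062 -0.062] F [-0.7 -0.6 -1.7]
```

Request:
{"method": "arm_command", "body": {"commands": [{"translation": [0,0,0],"fingers": 0.0,"spin": -0.04},{"translation": [0,0,0],"fingers": 0.0,"spin": -0.04},{"translation": [0,0,0],"fingers": 0.0,"spin": -0.04}]}}

```text
clock: 25.3
tcp_pos: [0.6085, 0.0297, 0.1122]
tool_rot: [-0.216, 0.216, -0.673, 0.673]
contact_force: [-1.5, -2.3, -1.3]
width: 0.0273
```

```bash
python3 q.py
```

```text
t 25.4 Mz [-0.105 -0.103 -0.017] j6 0.807 tq6 [-0.072 -0.063 -0.062] F [-0.5 -1.9 -0.8]
```

Reverse torque saturated at about −0.07 N m over the last two 0.04 rad steps. So the screw eased about 0.04–0.06 rad, and the estimates put the nip at 3–7 N, mid-band. I'll centre the blade in its play and withdraw.

Request:
{"method": "arm_command", "body": {"commands": [{"translation": [0,0,0],"fingers": 0.0,"spin": 0.1},{"translation": [0,0,0],"fingers": 0.0,"spin": 0.2},{"translation": [0,0,0],"fingers": 0.0,"spin": 0.2},{"translation": [0,0,0],"fingers": 0.0,"spin": 0.2}]}}

```text
clock: 25.9
tcp_pos: [0.6085, 0.0299, 0.1121]
tool_rot: [0.149, -0.148, 0.691, -0.691]
contact_force: [0.1, -0.1, -0.7]
width: 0.0275
```

```bash
python3 q.py
```

```text
t 26.0 Mz [-0.069  0.003  0.016] j6 1.005 tq6 [ 0.015 -0.011 -0.016] F [-0.3  0.3 -0.8]
```

Request:
{"method": "arm_command", "body": {"commands": [{"translation": [0,-0.005,0],"fingers": 0.0,"spin": 0.2},{"translation": [0,-0.012,0],"fingers": 0.0,"spin": 0.2},{"translation": [0,-0.055,0],"fingers": 0.0,"spin": 0.2}]}}

```text
clock: 26.38
tcp_pos: [0.6072, 0.0299, 0.1657]
tool_rot: [0.078, -0.081, 0.703, -0.702]
contact_force: [0.1, 0.6, -1.0]
width: 0.0271
```

```bash
python3 go.py .4375 -.2778 .164 -5.3
```

```text
t 26.38 tcp [0.6072 0.0299 0.1657] zang -77.09 F [ 0.1  0.6 -1. ] M [ 0.   -0.03  0.  ] w 0.0271 j1,j6 [-0.14  1.2 ]
shift [0.2342 0.0023 0.262 ] spin -1.253
```

I mistakenly left spin 0.2 in the lift rows. It stayed essentially inside the slot play (j6 1.20, torque ≈0 there before), so at worst a negligible nudge; I'll check the slot angle afterwards. Now back to the stand.

Request:
{"method": "arm_command", "body": {"commands": [{"translation": [0.2342,0.002,0.262],"fingers": 0.0,"spin": -1.253},{"translation": [0.2342,0.002,0.262],"fingers": 0.0,"spin": -1.253},{"translation": [0.2342,0.002,0.262],"fingers": 0.0,"spin": -1.253},{"translation": [0.2342,0.002,0.262],"fingers": 0.0,"spin": -1.253},{"translation": [0.2342,0.002,0.262],"fingers": 0.0,"spin": -1.253}]}}

```text
clock: 27.0
tcp_pos: [0.4695, -0.2214, 0.1661]
tool_rot: [-0.365, 0.365, -0.605, 0.606]
contact_force: [0.9, -0.6, -1.3]
width: 0.0272
```

```bash
python3 go.py .4375 -.2778 .164 -5.3; cat > slot.py <<'E'
from h import *
T=[capture("top") for _ in range(5)];t=T[0]
im=np.mean([x["color"].astype(float) for x in T],0);r=im[180:197,242:262];print(np.round(r.mean(2)).astype(int)[2:15,2:15])
E
python3 slot.py
```

```text
t 27.0 tcp [ 0.4695 -0.2214  0.1661] zang -27.79 F [ 0.9 -0.6 -1.3] M [-0.01  0.   -0.01] w 0.0272 j1,j6 [-0.67 -0.18]
shift [ 0.0648  0.0021 -0.002 ] spin -0.393
[[146 113  96 103 113 114 115 116 116 116 115 116 115]
 [141 109  98 106 112 115 116 116 117 116 116 115 114]
 [131 104 100 110 115 117 117 117 117 116 115 114 114]
 [125 101 103 113 118 118 117 117 115 114 113 115 113]
 [117  98 102 113 117 116 113 110 108 105 107 114 110]
 [113  96 102 112 114 109 102  95  92  92 101 108 102]
 [110  96 102 109 106  96  88  89  93  98 106 107  97]
 [103  96 103 106 101  94  94 101 107 112 113 107  94]
 [ 97  98 106 107 106 105 109 113 115 115 112 105  93]
 [ 94  97 106 108 109 110 114 114 111 108 102  94  88]
 [ 94  98 103 104 100 103 106 102  95  91  87  86  87]
 [ 92  94 100 100  98  96  94  88  83  82  82  85  89]
 [ 89  89  91  94  96  93  90  86  83  84  84  86  87]]
```

The slot has turned from about −8° to about −65°, roughly 1 rad clockwise, as expected.

Request:
{"method": "arm_command", "body": {"commands": [{"translation": [0.0648,0.002,-0.002],"fingers": 0.0,"spin": -0.393},{"translation": [0.0648,0.002,-0.002],"fingers": 0.0,"spin": -0.393},{"translation": [0.0648,0.002,-0.002],"fingers": 0.0,"spin": -0.393},{"translation": [0.0648,0.002,-0.002],"fingers": 0.0,"spin": -0.393}]}}

```text
clock: 27.75
tcp_pos: [0.4385, -0.275, 0.1636]
tool_rot: [-0.474, 0.474, -0.524, 0.524]
contact_force: [0.4, 0.3, -0.0]
width: 0.0275
```

```bash
python3 tq.py 4; python3 go.py .4375 -.2778 .08 -5.3;  python3 - <<'E'
from h import *
s=capture("side")
p=proj(s,[.436,-.277,.15])
cv2.imwrite("pics/c11.png",crop(s["color"],int(p[0])-25,int(p[1])-30,50,75,7))
a=cv2.imread("pics/c9.png")[:525,:350].astype(int);b=cv2.imread("pics/c11.png").astype(int)
d=np.abs(a-b).mean(2);print("diff to lifted picture",d.mean(),(d>40).sum())
g=b.mean(2)
for r in(200,230):print(r,np.where(g[r,60:300]<140)[0][[0,-1]]+60,np.where(a.mean(2)[r,60:300]<140)[0][[0,-1]]+60)
E
```

```text
t 27.95 tcp [ 0.4382 -0.2754  0.1636] zang -5.81 F [ 0.3 -0.7 -1.4] M [ 0.03 -0.02  0.02] w 0.0272 j1,j6 [-0.79 -0.69]
F [ 0.21  0.08 -0.62] M [ 0.007 -0.021 -0.016] +- 0.015 tcp [ 0.4384 -0.2751  0.1636]
t 27.95 tcp [ 0.4382 -0.2754  0.1636] zang -5.81 F [ 0.3 -0.7 -1.4] M [ 0.03 -0.02  0.02] w 0.0272 j1,j6 [-0.79 -0.69]
shift [ 0.0024  0.0836 -0.0005] spin -0.009
diff to lifted picture 3.1500408163265305 631
200 [165 205] [166 200]
230 [163 213] [161 212]
```

The driver looks the same as just after lifting, within about 1 crop pixel. Lowering it into the stand.

Request:
{"method": "arm_command", "body": {"commands": [{"translation": [0.0025,0.03,-0.0006],"fingers": 0.0,"spin": 0},{"translation": [0.0025,0.07,-0.0006],"fingers": 0.0,"spin": 0},{"translation": [0.0025,0.09,-0.0006],"fingers": 0.0,"spin": 0},{"translation": [0.0025,0.105,-0.0006],"fingers": 0.0,"spin": 0}]}}

```text
clock: 28.5
tcp_pos: [0.437, -0.2781, 0.0577]
tool_rot: [0.474, -0.474, 0.525, -0.525]
contact_force: [-0.4, -0.2, -1.0]
width: 0.0275
```

```bash
python3 go.py
```

```text
t 28.5 tcp [ 0.437  -0.2781  0.0577] zang -5.84 F [-0.4 -0.2 -1. ] M [-0.02  0.02  0.01] w 0.0275 j1,j6 [-0.79 -0.69]
```

Request:
{"method": "arm_command", "body": {"commands": [{"translation": [0,0.013,0],"fingers": 0.0,"spin": 0},{"translation": [0,0.024,0],"fingers": 0.0,"spin": 0},{"translation": [0,0.026,0],"fingers": 0.0,"spin": 0},{"translation": [0,0.026,0],"fingers": 0.0,"spin": 0}]}}

```text
clock: 29.0
tcp_pos: [0.4372, -0.2785, 0.0328]
tool_rot: [-0.474, 0.474, -0.525, 0.525]
contact_force: [0.3, 0.7, -1.5]
width: 0.0272
```

```bash
python3 go.py
```

```text
t 29.0 tcp [ 0.4372 -0.2785  0.0328] zang -5.84 F [ 0.3  0.7 -1.5] M [-0.    0.07 -0.03] w 0.0272 j1,j6 [-0.79 -0.69]
```

Not touching yet. I'll go 1.5 mm lower, then open and rise straight.

Request:
{"method": "arm_command", "body": {"commands": [{"translation": [0,0.0015,0],"fingers": 0.0,"spin": 0},{"translation": [0,0.0015,0],"fingers": 0.0,"spin": 0}]}}

```text
clock: 29.25
tcp_pos: [0.4373, -0.2787, 0.0318]
tool_rot: [-0.474, 0.474, -0.524, 0.525]
contact_force: [-0.8, 0.6, 4.2]
width: 0.0273
```

```bash
python3 go.py
```

```text
t 29.25 tcp [ 0.4373 -0.2787  0.0318] zang -5.84 F [-0.8  0.6  4.2] M [0.06 0.16 0.02] w 0.0273 j1,j6 [-0.79 -0.69]
```

Request:
{"method": "arm_command", "body": {"commands": [{"translation": [0,0,0],"fingers": 0.06,"spin": 0},{"translation": [0,0,0],"fingers": 0.06,"spin": 0},{"translation": [0,0,0],"fingers": 0.06,"spin": 0},{"translation": [0,-0.03,0],"fingers": 0.06,"spin": 0},{"translation": [0,-0.08,0],"fingers": 0.06,"spin": 0}]}}

```text
clock: 29.88
tcp_pos: [0.4363, -0.2777, 0.1109]
tool_rot: [0.474, -0.474, 0.526, -0.524]
contact_force: [0.6, -0.1, 0.3]
width: 0.0599
```

Request:
{"method": "arm_command", "body": {"commands": [{"translation": [0,-0.05,0],"fingers": 0.06,"spin": 0},{"translation": [0,-0.08,0],"fingers": 0.06,"spin": 0}]}}

```text
clock: 30.12
tcp_pos: [0.4374, -0.2787, 0.1936]
tool_rot: [-0.474, 0.474, -0.524, 0.526]
contact_force: [-0.6, -0.1, -0.0]
width: 0.06
```

```bash
python3 go.py; python3 - <<'E'
from h import *
s=capture("side");t=capture("top")
p=proj(s,[.434,-.277,.06]);a=crop(s["color"],int(p[0])-30,int(p[1])-35,60,70,5)
p=proj(s,[.58,.03,.05]);b=crop(s["color"],int(p[0])-40,int(p[1])-28,80,60,5)
z=crop(t["color"],95,125,310,170,1)
d=crop(t["color"],222,163,60,82,4)
o=np.zeros((600,800,3),np.uint8);o[:350,:300]=a;o[:300,310:710]=b;o[360:530,:310]=z;o[305:600,320:560]=d[:295]
cv2.imwrite("pics/c12.png",o)
E
```

```text
t 30.12 tcp [ 0.4374 -0.2787  0.1936] zang -5.84 F [-0.6 -0.1 -0. ] M [ 0.02 -0.01  0.03] w 0.06 j1,j6 [-0.79 -0.69]
```

View pics/c12.png

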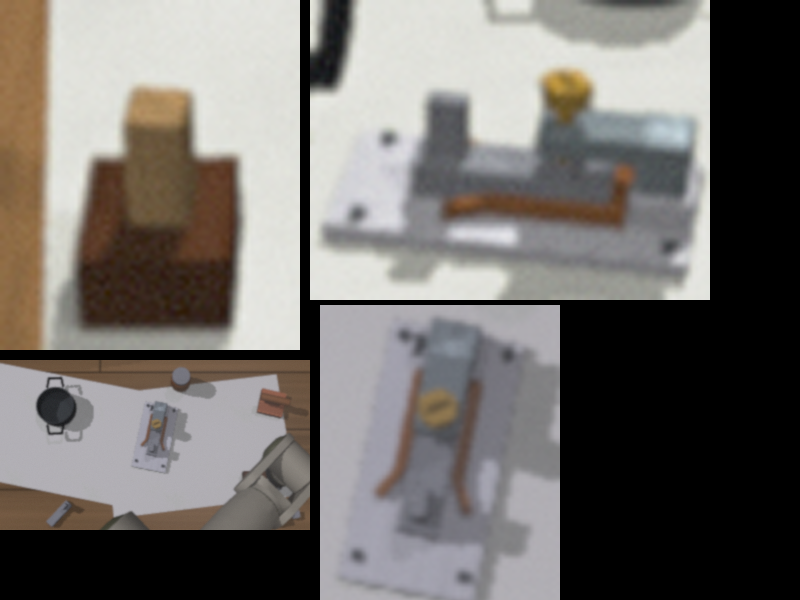

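The driver stands upright in the stand, the block lies in the channel under the foot, and pan, jar and stamp look unmoved. One last numeric check of the block's position.

```bash
python3 - <<'E'
from h import *
s=capture("side");t=capture("top")
p=proj(s,[.58,.03,.05]).astype(int)
f=at(s,p[0]-40+(448-310+.5)/5-.5,p[1]-28+98.5/5-.5,.074)
h=at(s,p[0]-40+(566.5-310)/5-.5,p[1]-28+84/5-.5,.092)
g=at(t,222+(426-320+.5)/4-.5,163+(497-305+.5)/4-.5,.074)
hh=at(t,222+(438-320+.5)/4-.5,163+(407-305+.5)/4-.5,.092)
print("side fin",f,"head",h,"top fin",g,"head",hh)
u=np.array([np.cos(np.radians(11.2)),-np.sin(np.radians(11.2))])
print("bed x of fin: side",(f-h)[:2]@u,"top",(g-hh)[:2]@u)
E
```

```text
side fin [0.5413906  0.04036709 0.074     ] head [0.6088898  0.02601654 0.092     ] top fin [0.54159195 0.03845399 0.074     ] head [0.60815999 0.02912158 0.092     ]
bed x of fin: side -0.0690010548093242 top -0.06711293354191632
```

```bash
python3 -c "
from workcell import *
print(job_done())"
```

```text
the job is handed in; nothing more can be done
None
```

I handed the job in at about 30 s. The block is against the back stop, the stop screw is set on it with the driver, and the driver is back upright in its stand. I could not measure the nip force directly.

- **Block:** I slid the 120 mm block along the channel until it met a firm stop, at 19 N with 1.5 of the last 4 mm commanded. The last check puts its fin at bed x ≈ −67 to −69 mm; home is −70, which agrees within camera accuracy.
- **Screw:** Turned clockwise until the torque reached about 0.10–0.11 N m, which I read as about 7–8 N of nip or more. I then eased it back an estimated 0.04–0.06 rad, and it slipped at about −0.07 N m. By the torque figures given, the nip should be about 3–7 N, inside the 2–11 N band.
- **Slot angle:** The top camera shows the slot turned about 57° clockwise overall.
- **Bystanders:** In the last picture the pan, stamp and jar look unmoved.

What went wrong or disagreed:
- **Finger height:** The reported fingertip height appeared about 29 mm too low. My first grasp of the block therefore closed on top of the fin, with about 19 N; I then corrected for it.
- **Extra spin:** I left a 0.2 rad turn in the rows that lifted the driver out. It should have stayed almost entirely within the slot's play.
- **Larger driver look-alike:** It was upright in the first pictures and is now lying on the table. I don't know why it fell; none of my planned moves went near it.

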